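Wedge up a gilt moulding under the straightedge

TASK

Get this length of gilt moulding ready for the gluing of its free end: lay the steel straightedge flat across the two packing blocks, bridging the moulding, and let go of it; it marks the line the moulding must stay under. Then slide the wedge, flat on the board and thin end first, in under the moulding's bevelled free end until that end has just lifted clear of the board by a few millimetres, with the moulding still straight against its stop and the straightedge still lying on both blocks, and finish while still holding the wedge in the gripper. The gilding is delicate: neither the gripper nor the straightedge may press on the moulding, and the other things on the bench stay where they are.

Things in the scene. Friction and masses are not known exactly. Their poses are not given: they have to be found in the camera images.
- board: Fixed plywood board, 180 mm (x) by 410 mm (y, from -240 to +170), 18 mm thick. Origin at bench level, midway between the two packing blocks; z up, its top is 18 mm above the origin. At its -y end an end stop: a batten 110 mm long (x), 30 mm high, its face at y = -205 mm. y points from the stop to the end where the wedge comes in.
- block_near: Hardwood packing block fixed on the board at x = -62 mm (the robot's side), y = 0: 25 mm (x) by 40 mm (y) by 52 mm high. Origin at the centre of its underside, on the board's top; its axes are the board's. Its top is 70 mm above the bench.
- block_far: The same block on the other side of the moulding, at x = +62 mm of the board.
- moulding: Loose gilt frame moulding lying on the board between the blocks: 260 mm long (y), 54 mm wide plus a 10 mm lip at +x, 44 mm high, 0.55 to 0.85 kg. Origin: centre of its underside. -y end against the stop (within 1.5 mm). At the free +y end the lower edge is bevelled, rising 6 mm over y = 110 to 130 mm. Its top lies 8 mm below the blocks' tops.
- lift_edge (a point): On the moulding's underside, centre of the line where the bevel begins, 20 mm in from the free end: at the height of the board's top at the start (18 mm above the board's origin). Its rise is the lift of the end.
- free_end (a point): On the moulding's free end face, at the upper edge of the bevel (6 mm above the underside), in the middle of its width. Axes as the moulding's.
- wedge: Loose plain wooden wedge, 160 mm long (x), 32 mm wide, 60 g, flat on the bench. Origin: centre of its underside. Thin end at x = +80 mm (2 mm thick), thickening evenly to 22 mm at x = -30 mm (1 in 5.5); from there to the heel at x = -80 mm a plain block 22 mm thick, to grip across the width. lift_edge rises to the wedge's thickness there.
- wedge_tip (a point): Middle of the wedge's thin end, on its underside.
- wedge_heel (a point): Centre of the wedge's parallel heel block, 11 mm above its underside, 135 mm behind the thin end: a good place to grip.
- straightedge: Loose steel straightedge, a flat bar 200 mm long (its x axis), 26 mm wide, 10 mm thick, 0.4 kg, lying flat on the bench. Origin: centre of its underside.
- rasp: Bystander, to be left alone: flat rasp with a turned wooden handle, 330 mm long, lying beyond the board. Origin at the underside, 55 mm from the handle's inner end towards the blade's point.
- brush: Bystander, to be left alone: flat paint brush, 190 mm long, wooden handle. Origin at the centre of its underside.
- glue_jar: Bystander, to be left alone: closed glass jar with white cap, 64 mm across, 85 mm high. Origin at the centre of its underside.
- tack_hammer: Bystander, to be left alone: small hammer, 240 mm long, wooden handle. Origin at the centre of its underside.
- offcut: Bystander, to be left alone: plain square-cut offcut of the same light wood as the wedge, 110 x 34 x 20 mm, the same thickness all along: not the wedge. Origin at the centre of its underside.
- sanding_block: Bystander, to be left alone: cork sanding block, 100 x 60 x 32 mm. Origin at the centre of its underside.
- water_cup: Bystander, to be left alone: white ceramic cup, 70 mm across, 85 mm high. Origin at the centre of its underside.
There are look-alikes about, which are no part of the job. Of the things that look like the straightedge, take the one that is farthest from the robot's base at the start.

How it is judged:
By the outcome, as a careful person would: the job done as asked, in the order asked, and still so for the second after the job is handed in, while the arm keeps its last pose, push and grip.
It also fails if it takes over 64 s, if anything falls off the work surface, if the arm or the gripper's body presses on something with over 40 N, if the wrist force passes 120 N, or if a joint passes its speed limit or range.

ROBOT

A 6-joint arm with a two-finger parallel gripper is mounted at the origin on the work surface. World frame = base frame: x ahead of the robot, y to its left, z up, the work surface at z = 0. Lengths are in m, angles in rad, forces in N, time in s.
With the tool pointing down it reaches from about 0.325 to 0.775 m from the base axis. Payload 9.3 kg.
Tool frame: the origin (TCP) lies at the very end of the fingers, on their centre line; the grasp point (between the pads) lies 19 mm behind it (ctrl.tcp_to_grasp is the distance from the TCP to the grasp point, in m); z points along the fingers, y is the line along which they close (so a half turn about z gives the same grasp; the last joint's range is limited). The gripper opens to 85 mm and grips with 20 to 120 N. Pads are 22 mm wide; open, the fingers measure 114 mm over their backs; the gripper's body (76 mm by 85 mm) begins 54 mm behind the grasp point. The pads swing forward as they close: fully open they stand 13 mm farther back than shut.
Start: joints at [1.025, 0.259, 0.021, 1.334, 0, 1.418], TCP at [0.211, 0.508, 0.231] pointing down, gripper open.
Joint ranges: [-3.04, 3.04], [-0.91, 1.82], [-1.04, 1.36], [-1.92, 1.95], [-1.52, 1.45], [-3.14, 3.14]. Speed limits (rad/s): [2.22, 2.22, 2.79, 3.14, 3.14, 3.14].

INTERFACE

Orientations are given as a rotation vector (axis times angle).
In Python, from workcell import ctrl, eyes, close_job gives the robot as it stands.
- The arm moves only by the shell command python3 -m creep 'ROWS' [OPENING] [FORCE]. ROWS is a JSON object of lists of equal length, an entry for each row: "travel": the shift along the tool's x, y, z in cm, a list of three; "twist": the turn about the tool's z in degrees. In form: {"travel": [[dx, dy, dz], ...], "twist": [twist, ...]}. A call has exactly 8 rows; each row is the pose to reach, as a shift and turn from the pose commanded when the call began, along the tool's axes at that moment; what a row does not reach only later rows make up. A row lasts 1/12 s, in which the tool goes at most 41.7 mm and 7.16 degrees, less where a joint would pass 70% of its speed; a pose out of reach is approached as far as the arm can. A call with a gripper value outside its range is refused whole. OPENING is the closure, from 0 (fully open) to 1 (shut), set as the call begins (- or left out, the last holds). The fingers move at their own pace and stop on an object; FORCE is the grip in N (left out, the last holds). Time passes only in rows, so rows that repeat a pose let the fingers close, or fill a call up. It gives the time, the measured TCP pose, the force, the opening and the grip force at its end, in the units of the state.
- ctrl.sense(): the state, without advancing time (a new reading comes with each control period).
- eyes.capture(name): name is "side" or "top" or "wrist"; returns (picture, depth): 420x560x3 uint8, red, green, blue; 420x560 float32, m along the optical axis (not along the pixel's ray), 0 where there is no reading.
- eyes.camera_model(name): a dict with "intrinsics" (3x3 intrinsics, pixels), "k1" (the pictures are not rectified: a ray, as slopes to the right and down, at radius r is drawn at 1 + k1 r^2 times it, then the intrinsics apply), "eye" and "attitude" of the camera in the world. Camera axes: x right, y up, looking along -z (the intrinsics and any distortion apply to the point x, -y, -z); pixel columns grow to the right and rows downward; lengths in m; the calibration is good to about 2 mm. A picture is of the moment at which its call begins: read the wrist's pose just before it. camera_model takes no time and is no camera call; for the wrist camera it gives the pose at the moment of the call.
- close_job(): hands the job in; it is judged then, once.
The state is a dict: "clock": time; "q": joint angles; "qd": joint speeds; "tau": joint torques, N m; "tcp_pos": TCP position; "ee_rot": TCP orientation; "force": force on the tool from outside, world axes, zero at the start; "ft_torque": the same for the moment, N m; "width": opening from 0.0 (shut) to 1.0 (fully open); "grip_force": force on a finger pad.
Only numpy, scipy, OpenCV 4.12 (cv2) and the standard library are available. Lean on these libraries where they do the work, as an engineer would, in place of code of your own. Each camera call takes 0.05 s, during which the arm holds its last target. There are 200 camera calls.

## Working session

There is one attempt and no reset: what is moved stays moved. The work goes in short steps, Python scripts to look and compute and a shell command to move; the robot and the scene stay as the last step left them, time stands still between calls to the robot, and variables do not carry over. Pictures are saved under pics/ and viewed, at most 10 in all, crops included, and the job is handed in when it is done.

```bash
ls; mkdir -p pics; cat > h.py <<'E'
import numpy as np,cv2
from workcell import ctrl,eyes
from scipy.spatial.transform import Rotation as R
def att(a):
    a=np.array(a,float); return a if a.shape==(3,3) else R.from_rotvec(a).as_matrix()
def cast(m,uv,z):
    "pixels -> points on plane z"
    K=np.array(m['intrinsics']);uv=np.atleast_2d(uv).astype(float)
    d=cv2.undistortPoints(uv[:,None],K,np.array([m['k1'],0,0,0.]))[:,0]
    r=np.c_[d[:,0],-d[:,1],-np.ones(len(d))]@att(m['attitude']).T
    e=np.array(m['eye']);return e+r*((z-e[2])/r[:,2])[:,None]
def deproj(m,uv,dep):
    K=np.array(m['intrinsics']);uv=np.atleast_2d(uv).astype(float)
    d=cv2.undistortPoints(uv[:,None],K,np.array([m['k1'],0,0,0.]))[:,0]
    r=np.c_[d[:,0],-d[:,1],-np.ones(len(d))]*np.asarray(dep).reshape(-1,1)
    return np.array(m['eye'])+r@att(m['attitude']).T
def snap(cam,name):
    m=eyes.camera_model(cam);p,d=eyes.capture(cam)
    cv2.imwrite(f'pics/{name}.png',p[:,:,::-1]);np.save(f'pics/{name}.npy',d)
    import pickle;pickle.dump(m,open(f'pics/{name}.pkl','wb'));return m,p,d
def load(name):
    import pickle;return pickle.load(open(f'pics/{name}.pkl','rb')),cv2.imread(f'pics/{name}.png'),np.load(f'pics/{name}.npy')
E
python3 - <<'E'
from h import *
for c in('top','side'):
    m,p,d=snap(c,c+'0');print(m,d.min(),d.max())
print(ctrl.sense(),ctrl.tcp_to_grasp)
E
```

```text
pics
{'intrinsics': array([[384.29407791,   0.        , 280.60185313],
       [  0.        , 384.29407791, 211.37346203],
       [  0.        ,   0.        ,   1.        ]]), 'k1': -0.022993958126679908, 'eye': array([0.42457221, 0.01711793, 1.10220902]), 'attitude': array([ 0.06516092, -0.08729113, -1.55778035])} 0.0 2.005116
{'intrinsics': array([[536.16974799,   0.        , 285.88463763],
       [  0.        , 536.16974799, 217.85853885],
       [  0.        ,   0.        ,   1.        ]]), 'k1': -0.06782438982610091, 'eye': array([ 0.43850353, -1.3240793 ,  1.33705682]), 'attitude': array([ 0.81381998, -0.02057826, -0.0647296 ])} 0.0 3.999976
{'clock': 0.1, 'q': array([ 1.02541115e+00,  2.59127822e-01,  2.08086733e-02,  1.33366495e+00,
       -2.71839202e-05,  1.41820239e+00]), 'qd': array([ 0.00111722, -0.00044865,  0.00088733, -0.00023176,  0.0006328 ,
        0.00057831]), 'tau': array([ 4.80455972e-03, -5.56694806e+01,  3.45068836e+01,  1.16987541e-02,
       -1.24282983e-04,  8.51059383e-06]), 'tcp_pos': array([0.21039873, 0.50789198, 0.23071959]), 'ee_rot': array([-6.12961917e-01, -3.08082581e+00,  1.76766172e-03]), 'force': array([-0.15744465, -0.35154629,  0.33888325]), 'ft_torque': array([ 0.0164957 ,  0.00415098, -0.04226145]), 'grip_force': 0.0, 'width': 1.0006279370449371} 0.0187
```

View pics/top0.png

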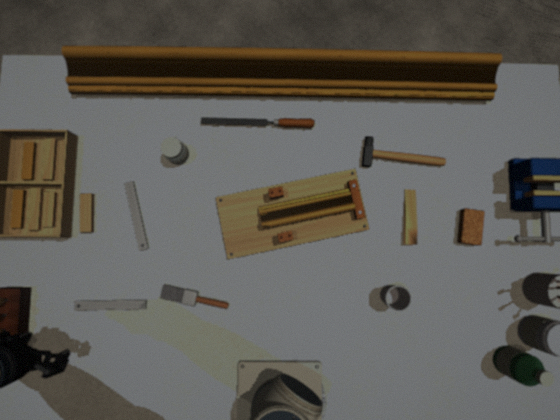

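View pics/side0.png

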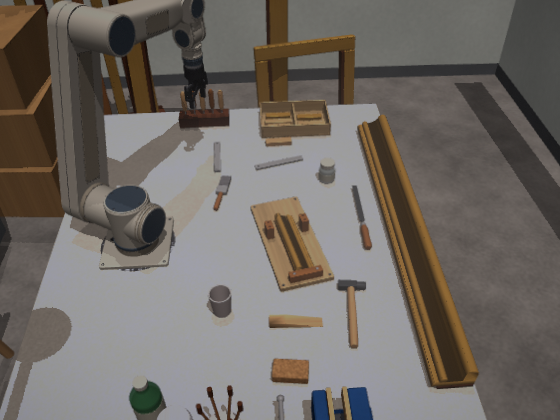

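Top view: there are two steel bars, A at (136,215) and B at (110,305). A is farther from the base (~(280,390)), so A should be the straightedge. The tapered light-wood piece at (410,217) fits the wedge; the one at (87,212) is the offcut. The board lies around (292,213), with its stop at (355,200) on the right, so the wedge comes in from the left (+y).

```bash
cat > m.py <<'E'
from h import *
m,p,d=load('top0');hsv=cv2.cvtColor(p,cv2.COLOR_BGR2HSV)
print('base',cast(m,[(136,215),(110,305),(410,217),(87,212)],0).round(3).tolist())
def rect(roi,mask,z,nm):
    x0,y0,x1,y1=roi;k=np.zeros(mask.shape,np.uint8);k[y0:y1,x0:x1]=mask[y0:y1,x0:x1]*255
    c=max(cv2.findContours(k,0,2)[0],key=cv2.contourArea);r=cv2.minAreaRect(c)
    w=cast(m,cv2.boxPoints(r),z);e=w[1]-w[0],w[2]-w[1]
    L=max(e,key=np.linalg.norm);S=min(e,key=np.linalg.norm)
    print(nm,'px',np.round(r[0]),'ctr',w.mean(0).round(4),'L %.3f S %.3f ang %.1f'%(np.linalg.norm(L),np.linalg.norm(S),np.degrees(np.arctan2(L[1],L[0]))%180),'dist %.3f'%np.hypot(*w.mean(0)[:2]))
    return c
S=hsv[:,:,1];V=hsv[:,:,2]
bg=np.median(p[230:300,430:480].reshape(-1,3),0);print('bg',bg,'steel',p[215,136],p[305,110])
diff=np.abs(p.astype(int)-bg).max(2)
edge=cv2.morphologyEx(((np.abs(p.astype(int)-cv2.medianBlur(p,51)).max(2))>14).astype(np.uint8),3,np.ones((3,3)))
rect((115,170,160,260),edge,.01,'A');rect((65,290,155,318),edge,.01,'B')
wood=((S>70)&(V>60)).astype(np.uint8)
c=rect((395,180,425,255),wood,.01,'wedge');rect((76,185,100,240),wood,.02,'offcut')
rect((210,165,375,262),wood,.018,'board')
a=cv2.resize(p[165:265,60:230],None,fx=3.5,fy=3.5,interpolation=2);b=cv2.resize(p[165:265,390:440],None,fx=3.5,fy=3.5,interpolation=2)
cv2.imwrite('pics/c1.png',np.hstack([a,b]))
E
python3 m.py
```

```text
base [[0.517, 0.417, 0.0], [0.262, 0.479, 0.0], [0.52, -0.373, 0.0], [0.523, 0.559, 0.0]]
bg [117. 116. 114.] steel [ 93  99 100] [90 94 99]
A px [136. 216.] ctr [0.515  0.4134 0.01  ] L 0.202 S 0.033 ang 15.1 dist 0.660
B px [110. 307.] ctr [0.2576 0.4736 0.01  ] L 0.204 S 0.044 ang 90.8 dist 0.539
wedge px [410. 217.] ctr [ 0.5201 -0.3684  0.01  ] L 0.156 S 0.038 ang 178.7 dist 0.637
offcut px [ 86. 213.] ctr [0.519  0.5535 0.02  ] L 0.108 S 0.031 ang 3.4 dist 0.759
board px [291. 213.] ctr [ 0.5264 -0.0295  0.018 ] L 0.413 S 0.180 ang 102.8 dist 0.527
```

View pics/c1.png

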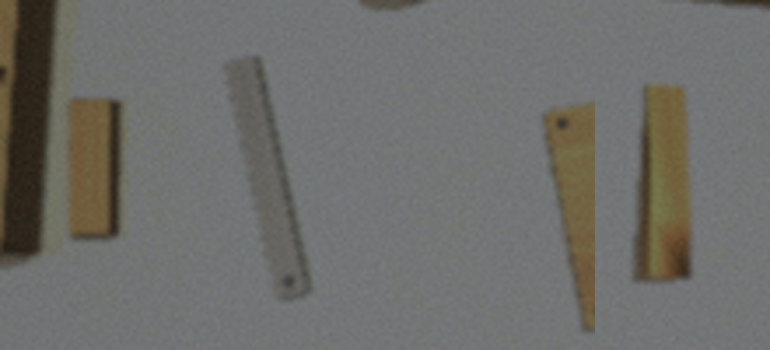

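Crop: A (136,215) is a steel bar with a hole, 0.66 m from the base against B's 0.54 m, so A is the straightedge. The wedge's slope direction needs depth.

```bash
python3 - <<'E'
from h import *
m,p,d=load('top0')
vv,uu=np.mgrid[0:420,0:560];P=deproj(m,np.c_[uu.ravel(),vv.ravel()],d.ravel()).reshape(420,560,3);Z=P[:,:,2]
print('bench z',np.median(Z[250:290,430:480]),Z[250:290,430:480].std(),'A',np.median(Z[195:235,134:139]))
for r in range(188,247,6): print(r,P[r:r+6,406:415].reshape(-1,3).mean(0).round(4),np.median(Z[r:r+6,406:415]).round(4))
b=((Z>.063)&(Z<.08)).astype(np.uint8);b[:165]=0;b[262:]=0;b[:,:215]=0;b[:,375:]=0
n,l,s,c=cv2.connectedComponentsWithStats(b)
for i in range(1,n):
    if s[i,4]>15: print(s[i],c[i],P[l==i].mean(0).round(4),cast(m,c[i],.07).round(4))
for nm in('top0','side0'):
    m,p,d=load(nm)
    hsv=cv2.cvtColor(p,cv2.COLOR_BGR2HSV);k=((hsv[:,:,0]<11)&(hsv[:,:,1]>120)&(hsv[:,:,2]>50)).astype(np.uint8)
    n,l,s,c=cv2.connectedComponentsWithStats(k)
    for i in range(1,n):
        if s[i,4]>25 and (215<c[i][0]<375) and 150<c[i][1]<300: print(nm,s[i],c[i].round(1),cast(m,c[i],.065).round(4))
E
```

```text
bench z -0.001058388612808936 0.08522938699270831 A 0.008714825807036974
188 [ 0.5979 -0.3745  0.0013] 0.0024
194 [ 0.5797 -0.3728  0.0052] 0.0054
200 [ 0.5617 -0.3712  0.0084] 0.0087
206 [ 0.5439 -0.3698  0.0115] 0.0115
212 [ 0.5263 -0.3683  0.0146] 0.0145
218 [ 0.5088 -0.3667  0.0181] 0.0182
224 [ 0.4915 -0.3652  0.0212] 0.021
230 [ 0.4745 -0.3649  0.021 ] 0.0208
236 [ 0.4568 -0.3576  0.0409] 0.0208
242 [ 0.4407 -0.3682  0.0098] 0.005
[268 186  16  12 138] [275.38405797 191.60869565] [0.5792 0.0178 0.0689] [[0.579  0.0178 0.07  ]]
[277 231  16  12 136] [284.71323529 236.23529412] [ 0.4585 -0.0087  0.0689] [[ 0.4585 -0.0087  0.07  ]]
```

```bash
cat >> h.py <<'E'
def go(x,y,z,yaw=None):
    "tool-axis shift (cm) and twist (deg) from here; yaw = world angle of tool x, deg"
    s=ctrl.sense();M=R.from_rotvec(s['ee_rot']).as_matrix()
    cy=np.degrees(np.arctan2(M[1,0],M[0,0]))
    tw=0 if yaw is None else (cy-yaw+180)%360-180
    print('at',s['tcp_pos'].round(4),'yaw %.1f'%(cy%360),'tilt',M[:,2].round(3),'-> travel',((np.array([x,y,z])-s['tcp_pos'])@M*100).round(2),'twist %.1f'%tw)
def cloud(m,d):
    vv,uu=np.mgrid[0:420,0:560];return deproj(m,np.c_[uu.ravel(),vv.ravel()],d.ravel()).reshape(420,560,3)
def fit(Q,nm=''):
    r=cv2.minAreaRect((Q[:,:2]*1000).astype(np.float32));b=cv2.boxPoints(r)
    e=[b[1]-b[0],b[2]-b[1]];L=max(e,key=np.linalg.norm)
    print(nm,len(Q),'ctr',np.round(r[0],1),'mean',(Q.mean(0)*1000).round(1),'size',np.round(r[1],1),'ang %.1f'%(np.degrees(np.arctan2(L[1],L[0]))%180))
E
python3 - <<'E'
from h import *
m,p,d=load('top0');P=cloud(m,d);Z=P[:,:,2]
k=np.zeros(Z.shape,bool);k[172:258,117:160]=1;fit(P[k&(Z>.004)&(Z<.015)],'A')
k[:]=0;k[185:250,398:422]=1;fit(P[k&(Z>.006)&(Z<.03)],'wedge')
go(.515,.413,.2,191)
E
```

```text
A 680 ctr [526.2 410.8] mean [516.1 413.8   8.7] size [221.  103.4] ang 2.4
wedge 581 ctr [ 519.5 -361.8] mean [ 505.9 -369.2   16.2] size [156.7  59.1] ang 3.4
at [0.2104 0.5079 0.2307] yaw 157.5 tilt [-0.001 -0.001 -1.   ] -> travel [-31.77   2.9    3.06] twist -33.5
```

```bash
python3 -m creep '{"travel":[[-4,0.4,0.4],[-8,0.8,0.8],[-12,1.1,1.2],[-16,1.5,1.5],[-20,1.8,1.9],[-24,2.2,2.3],[-28,2.6,2.7],[-31.8,2.9,3]],"twist":[-4.2,-8.4,-12.6,-16.8,-21,-25.2,-29.4,-33.5]}' 0
python3 -m creep '{"travel":[[0,0,0],[0,0,0],[0,0,0],[0,0,0],[0,0,0],[0,0,0],[0,0,0],[0,0,0]],"twist":[0,0,0,0,0,0,0,0]}'
cat > look.py <<'E'
from h import *
import sys
n=sys.argv[1];lo,hi=float(sys.argv[2]),float(sys.argv[3])
m,p,d=snap('wrist',n);P=cloud(m,d);Z=P[:,:,2]
k=((Z>lo)&(Z<hi)&(d>0)).astype(np.uint8);k=cv2.morphologyEx(k,cv2.MORPH_OPEN,np.ones((3,3)))
N,l,s,c=cv2.connectedComponentsWithStats(k)
for i in range(1,N):
    if s[i,4]>300: print('px',c[i].round());fit(P[l==i],n)
E
python3 look.py w1 .005 .016; python3 -c "
from h import *;go(.515,.413,.05,191)"
```

```text
clock: 0.77
tcp_pos: [0.5173, 0.4121, 0.2004]
ee_rot: [0.306, -3.126, 0.001]
force: [-0.1, 1.5, 0.1]
width: 0.999
grip_force: 0.0
clock: 1.43
tcp_pos: [0.5149, 0.4136, 0.2017]
ee_rot: [-0.302, 3.127, 0.0]
force: [0.6, 0.0, 0.5]
width: 0.999
grip_force: 0.0
px [42. 96.]
w1 1353 ctr [483.3 168.3] mean [475.5 166.4  10.6] size [179.2   4.1] ang 12.3
px [281. 173.]
w1 4442 ctr [516.7 413.7] mean [507.3 411.2  10. ] size [200.3  26.1] ang 15.1
px [391. 208.]
w1 367 ctr [522.2 536.9] mean [519.4 536.8  10.4] size [108.5   4.4] ang 0.9
px [440. 232.]
w1 707 ctr [542.6 599.2] mean [537.8 599.2  10.5] size [  2.5 157. ] ang 179.9
px [503. 226.]
w1 2167 ctr [529.9 676.5] mean [517.3 667.5   9.1] size [ 72. 139.] ang 178.4
px [541. 274.]
w1 860 ctr [567.8 728. ] mean [565.5 738.4   9.4] size [100.9  67.9] ang 27.2
px [491. 326.]
w1 352 ctr [648.2 707.4] mean [646.6 710.2   8.1] size [42.5 16.9] ang 0.8
px [541. 342.]
w1 939 ctr [661.8 778. ] mean [658.7 784.5   7.8] size [33.9 67.5] ang 179.6
at [0.515  0.4135 0.2016] yaw 191.0 tilt [ 0.  0. -1.] -> travel [ 0.02 -0.05 15.16] twist 0.0
```

View pics/w1.png

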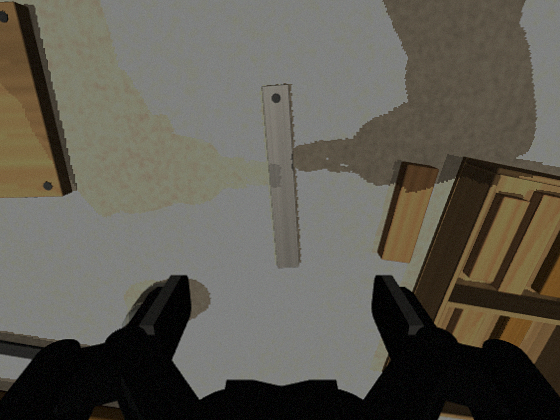

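Wrist view: bar A at (281,173) measures 200×26 mm, centre (516.7, 413.7), angle 15.1°, top at 10 mm. It matches the straightedge. I'll go down and grip it.

```bash
python3 -m creep '{"travel":[[-0.17,0,3],[-0.17,0,6],[-0.17,0,9.5],[-0.17,0,13],[-0.17,0,16],[-0.17,0,18],[-0.17,0,19.3],[-0.17,0,19.8]],"twist":[-2,-4.1,-4.1,-4.1,-4.1,-4.1,-4.1,-4.1]}' 0
python3 -m creep '{"travel":[[0,0,0],[0,0,0],[0,0,0],[0,0,0],[0,0,0],[0,0,0],[0,0,0],[0,0,0]],"twist":[0,0,0,0,0,0,0,0]}' 1 70
python3 -m creep '{"travel":[[0,0,0],[0,0,0],[0,0,0],[0,0,0],[0,0,0],[0,0,0],[0,0,0],[0,0,0]],"twist":[0,0,0,0,0,0,0,0]}'
python3 -c "
from h import *;go(.5188,.0046,.2,192.5)"
```

```text
clock: 2.15
tcp_pos: [0.5159, 0.4129, 0.0008]
ee_rot: [0.412, -3.111, 0.002]
force: [-0.8, 0.1, 0.2]
width: 1.002
grip_force: 0.0
clock: 2.82
tcp_pos: [0.5177, 0.4141, 0.0049]
ee_rot: [-0.413, 3.112, 0.002]
force: [-1.1, 0.4, 6.5]
width: 0.276
grip_force: 68.6
clock: 3.48
tcp_pos: [0.5177, 0.4141, 0.0049]
ee_rot: [-0.413, 3.112, 0.002]
force: [-1.5, 0.4, 6.7]
width: 0.27
grip_force: 68.6
at [0.5177 0.4141 0.0049] yaw 195.1 tilt [ 0.002  0.002 -1.   ] -> travel [ 10.52 -39.55 -19.58] twist 2.6
```

```bash
python3 -m creep '{"travel":[[0,0,-1],[0,0,-3],[0,0,-6],[0,0,-9.5],[0,0,-13],[0.5,-2,-15],[1.3,-5,-16],[2.2,-8.5,-16]],"twist":[0,0,0,0,0,0,0,0]}'
python3 -m creep '{"travel":[[1,-3.8,0],[2,-7.6,0],[3,-11.4,0],[4,-15.2,0],[5,-19,0],[6,-23,0],[7.3,-27.5,0],[8.3,-31,0]],"twist":[0,0,0.5,1,1.5,2,2.3,2.6]}'
python3 -m creep '{"travel":[[0,0,0],[0,0,0],[0,0,0],[0,0,0],[0,0,0],[0,0,0],[0,0,0],[0,0,0]],"twist":[0,0,0,0,0,0,0,0]}'
python3 look.py w2 .065 .075;python3 -c "
from h import *;go(.5188,.0046,.17,192.5)"
```

```text
clock: 4.15
tcp_pos: [0.5185, 0.3262, 0.1666]
ee_rot: [-0.416, 3.109, 0.002]
force: [1.4, -0.8, -3.9]
width: 0.271
grip_force: 69.6
clock: 4.82
tcp_pos: [0.5178, 0.003, 0.1639]
ee_rot: [-0.342, 3.123, -0.0]
force: [0.9, -0.1, -3.5]
width: 0.273
grip_force: 69.6
clock: 5.48
tcp_pos: [0.5185, 0.0055, 0.1633]
ee_rot: [0.344, -3.123, -0.0]
force: [0.0, -0.4, -4.3]
width: 0.27
grip_force: 69.8
at [0.5185 0.0053 0.1633] yaw 192.6 tilt [-0. -0. -1.] -> travel [-0.01 -0.08 -0.67] twist 0.1
```

View pics/w2.png

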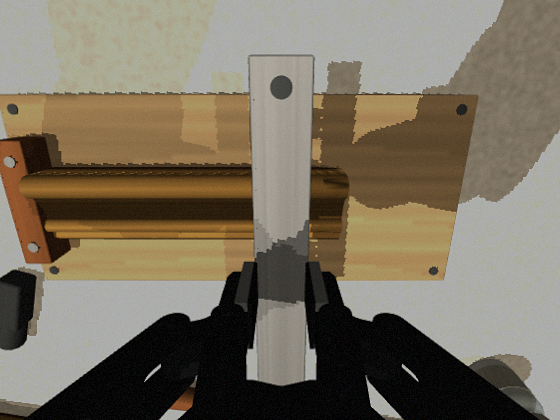

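The bar is held level across the board and hides both blocks. I'll fit the board outline and the held bar in this image.

```bash
cat > bfit.py <<'E'
from h import *
import sys
m,p,d=load(sys.argv[1]);P=cloud(m,d);Z=P[:,:,2]
k=(d>0)&(Z>.014)&(Z<.023)&(np.abs(P[:,:,0]-.52)<.16)&(np.abs(P[:,:,1]+.03)<.26)
k=cv2.morphologyEx(k.astype(np.uint8),cv2.MORPH_OPEN,np.ones((3,3)))>0
fit(P[k],'board')
if len(sys.argv)>2:
    lo,hi=map(float,sys.argv[2:4]);k=(d>0)&(Z>lo)&(Z<hi)
    k[:,:240]=0;k[:,330:]=0;Q=P[k];fit(Q,'bar')
    A=np.c_[Q[:,:2]-Q[:,:2].mean(0),np.ones(len(Q))];print('plane',np.linalg.lstsq(A,Q[:,2],rcond=None)[0].round(4))
k=(d>0)&(Z>.055)&(Z<.066)&(np.abs(P[:,:,0]-.52)<.08)&(np.abs(P[:,:,1]+.03)<.2);fit(P[k],'mould top')
E
python3 bfit.py w2 .16 .178
```

```text
board 50210 ctr [539.8 -52.5] mean [507.2 -11.3  18. ] size [194.9 456. ] ang 102.5
bar 18766 ctr [501.2   1.3] mean [486.9  -2.6 168.5] size [167.4  42.4] ang 18.2
plane [-0.0022  0.0065  0.1685]
mould top 5906 ctr [517.9 -74.7] mean [520.5 -90.6  60.1] size [ 18.5 260.2] ang 102.5
```

```bash
python3 -m creep '{"travel":[[0,-0.05,1.5],[0,-0.05,3.5],[0,-0.05,5.5],[0,-0.05,7],[0,-0.05,8],[0,-0.05,8.5],[0,-0.05,8.7],[0,-0.05,8.7]],"twist":[0,0,0,0,0,0,0,0]}'
python3 -m creep '{"travel":[[0,0,0],[0,0,0],[0,0,0.05],[0,0,0.1],[0,0,0.1],[0,0,0.1],[0,0,0.1],[0,0,0.1]],"twist":[0,0,0,0,0,0,0,0]}'
```

```text
clock: 6.2
tcp_pos: [0.5189, 0.0043, 0.0764]
ee_rot: [-0.342, 3.123, -0.0]
force: [-0.5, -0.7, -4.1]
width: 0.27
grip_force: 69.8
clock: 6.87
tcp_pos: [0.5187, 0.0043, 0.0753]
ee_rot: [0.342, -3.123, -0.0]
force: [0.3, -0.5, -3.2]
width: 0.276
grip_force: 69.8
```

```bash
python3 -m creep '{"travel":[[0,0,0.05],[0,0,0.05],[0,0,0.05],[0,0,0.05],[0,0,0.05],[0,0,0.05],[0,0,0.05],[0,0,0.05]],"twist":[0,0,0,0,0,0,0,0]}'
python3 -m creep '{"travel":[[0,0,0],[0,0,0],[0,0,0],[0,0,0],[0,0,0],[0,0,0],[0,0,0],[0,0,0]],"twist":[0,0,0,0,0,0,0,0]}' 0
python3 -m creep '{"travel":[[0,0,-0.5],[0,0,-1.5],[0,0,-3],[0,0,-5],[0,0,-7],[0,0,-9],[0,0,-10],[0,0,-10]],"twist":[0,0,0,0,0,0,0,0]}'
python3 -m creep '{"travel":[[0,0,0],[0,0,0],[0,0,0],[0,0,0],[0,0,0],[0,0,0],[0,0,0],[0,0,0]],"twist":[0,0,0,0,0,0,0,0]}'
python3 look.py w3 .076 .085; python3 bfit.py w3; python3 -c "
from h import *;go(.455,-.366,.17,177.5)"
```

```text
clock: 7.53
tcp_pos: [0.5188, 0.0043, 0.0749]
ee_rot: [-0.342, 3.123, -0.0]
force: [-1.6, 0.2, 1.0]
width: 0.27
grip_force: 70.4
clock: 8.2
tcp_pos: [0.5187, 0.0043, 0.0748]
ee_rot: [-0.342, 3.123, -0.0]
force: [-1.0, -0.4, 0.3]
width: 1.001
grip_force: 0.0
clock: 8.87
tcp_pos: [0.5198, 0.0041, 0.1775]
ee_rot: [-0.341, 3.119, -0.002]
force: [1.0, -0.3, 0.2]
width: 0.998
grip_force: 0.0
clock: 9.53
tcp_pos: [0.5186, 0.0043, 0.1746]
ee_rot: [0.342, -3.123, -0.0]
force: [-0.0, -0.4, 0.2]
width: 1.001
grip_force: 0.0
px [280. 192.]
w3 8217 ctr [518.7   3. ] mean [5.056e+02 1.000e-01 8.000e+01] size [200.4  26.1] ang 12.4
board 48733 ctr [537.1 -53. ] mean [507.8  -9.9  18. ] size [189.  455.8] ang 102.4
mould top 5879 ctr [525.  -73.1] mean [519.2 -81.9  60.2] size [125.3 260.1] ang 102.8
at [0.5187 0.0043 0.1747] yaw 192.5 tilt [-0. -0. -1.] -> travel [ 14.23 -34.78   0.47] twist 15.0
```

View pics/w3.png

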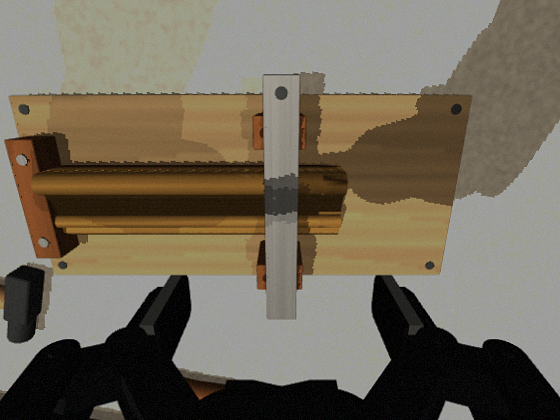

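Straightedge lies on both blocks at (281,130) and (281,265); top 80 mm, level. Next is the wedge.

```bash
python3 -m creep '{"travel":[[1.5,-3.7,0],[3,-7.4,0],[4.6,-11.2,0],[6.1,-15,0],[7.6,-18.7,0],[9.2,-22.4,0],[10.7,-26.1,0],[12.2,-29.8,0]],"twist":[2,4,6,8,10,12,14,15]}'
python3 -c "
from h import *;go(.455,-.366,.17,177.5)"
python3 -m creep '{"travel":[[1,-2.5,0],[2,-5,0],[2,-5,0],[2,-5,0],[2,-5,0],[2,-5,0],[2,-5,0],[2,-5,0]],"twist":[0,0,0,0,0,0,0,0]}'
python3 look.py w4 .0105 .026
python3 - <<'E'
from h import *
go(.455,-.366,.003,177.5)
m,p,d=load('w3');P=cloud(m,d);Z=P[:,:,2]
O=np.array([.5188,.0046]);t=np.radians(12.45);ux=np.array([np.cos(t),np.sin(t)]);uy=np.array([-ux[1],ux[0]])
B=np.stack([(P[:,:,:2]-O)@ux,(P[:,:,:2]-O)@uy],-1)*1000
rr=lambda k:[np.percentile(B[k][:,i],[1,50,99]).round(1).tolist() for i in(0,1)]
ok=d>0
for s in(-1,1): print('block',s,rr(ok&(abs(Z-.07)<.003)&(abs(B[...,0]-62*s)<20)&(abs(B[...,1])<35)))
f=ok&(Z>.03)&(Z<.066)&(abs(B[...,0])<45)
print('mould',rr(f&(B[...,1]>20)&(B[...,1]<90)),rr(f&(B[...,1]<-40)&(B[...,1]>-190)))
print('stop',rr(ok&(abs(Z-.048)<.003)&(B[...,1]<-195)&(abs(B[...,0])<80)))
g=ok&(abs(Z-.018)<.003)&(abs(B[...,0])<120)&(abs(B[...,1])<250);print('board',rr(g))
E
```

```text
clock: 10.25
tcp_pos: [0.4633, -0.315, 0.1749]
ee_rot: [0.072, 3.14, -0.0]
force: [1.0, 0.8, 0.8]
width: 0.999
grip_force: 0.0
at [ 0.4633 -0.315   0.1749] yaw 177.4 tilt [ 0. -0. -1.] -> travel [ 0.59 -5.13  0.49] twist -0.1
clock: 10.92
tcp_pos: [0.4423, -0.3612, 0.175]
ee_rot: [0.066, 3.141, -0.0]
force: [-0.2, 0.3, -0.4]
width: 1.004
grip_force: 0.0
px [481. 233.]
w4 9807 ctr [ 505.7 -161.7] mean [ 494.8 -161.8   18. ] size [ 82.7 167.9] ang 102.6
px [274. 238.]
w4 3046 ctr [ 498.6 -372. ] mean [ 491.2 -371.6   19.3] size [ 32.  112.5] ang 177.5
px [124. 231.]
w4 859 ctr [ 484.2 -520.6] mean [ 477.4 -521.2   18.5] size [113.4  50. ] ang 23.2
px [ 15. 329.]
w4 874 ctr [ 592.4 -671.5] mean [ 592.3 -671.3   17.7] size [96.2  8.7] ang 2.8
px [512. 328.]
w4 2396 ctr [ 618.2 -112.3] mean [ 613.8 -106.8   17.7] size [ 41.  118.8] ang 102.6
px [361. 383.]
w4 556 ctr [ 687.4 -270.2] mean [ 686.9 -274.8   17.7] size [28.9 63.4] ang 117.4
px [234. 381.]
w4 908 ctr [ 686.1 -412.9] mean [ 677.6 -429.2   17.6] size [124.7  23. ] ang 84.7
at [ 0.4423 -0.3613  0.175 ] yaw 177.6 tilt [ 0. -0. -1.] -> travel [-1.28 -0.41 17.2 ] twist 0.1
block -1 [[-73.2, -61.7, -48.9], [-22.8, -16.6, 16.9]]
block 1 [[50.2, 61.7, 74.6], [-22.9, -16.6, 16.6]]
mould [[-27.3, -2.1, 36.4], [20.4, 36.4, 52.4]] [[-27.2, -1.4, 36.4], [-188.6, -114.7, -41.5]]
stop [[-53.6, -0.9, 54.3], [-231.0, -218.4, -197.1]]
board [[-88.1, -34.8, 88.2], [-233.6, 23.2, 164.1]]
```

```bash
python3 -m creep '{"travel":[[-1.2,-0.4,2],[-2.5,-0.82,5],[-2.5,-0.82,8.5],[-2.5,-0.82,12],[-2.5,-0.82,14.5],[-2.5,-0.82,16],[-2.5,-0.82,16.7],[-2.5,-0.82,16.85]],"twist":[0.1,0.1,0.1,0.1,0.1,0.1,0.1,0.1]}' 0
python3 -m creep '{"travel":[[0,0,0],[0,0,0],[0,0,0],[0,0,0],[0,0,0],[0,0,0],[0,0,0],[0,0,0]],"twist":[0,0,0,0,0,0,0,0]}' 1 60
python3 -m creep '{"travel":[[0,0,0],[0,0,0],[0,0,0],[0,0,0],[0,0,-0.5],[0,0,-2],[0,0,-4],[0,0,-6]],"twist":[0,0,0,0,0,0,0,0]}'
python3 -m creep '{"travel":[[0,0,-3],[0,0,-6],[0,0,-9],[0,0,-9],[0,0,-9],[0,0,-9],[0,0,-9],[0,0,-9]],"twist":[0,0,0,0,0,0,0,0]}'
python3 - <<'E'
from h import *
m,p,d=snap('wrist','w5');P=cloud(m,d);Z=P[:,:,2]
k=(d>0)&(Z>.12);k[300:]=0;k[:,:220]=0;k[:,330:]=0
Q=P[k];fit(Q,'held');s=ctrl.sense();print(s['tcp_pos'],s['force'])
r=np.hypot(*(Q[:,:2]-s['tcp_pos'][:2]).T)*1000
for a in range(20,150,15):
    w=abs(r-a)<4
    if w.sum(): print(a,Q[w].mean(0).round(4))
E
```

```text
clock: 11.63
tcp_pos: [0.4662, -0.3706, 0.0051]
ee_rot: [-0.071, -3.139, -0.002]
force: [0.3, -0.7, 0.8]
width: 1.004
grip_force: 0.0
clock: 12.3
tcp_pos: [0.467, -0.3719, 0.0077]
ee_rot: [0.071, 3.139, -0.002]
force: [0.0, 1.1, 6.9]
width: 0.361
grip_force: 60.1
clock: 12.97
tcp_pos: [0.4662, -0.3711, 0.0671]
ee_rot: [-0.071, -3.14, -0.001]
force: [0.2, -0.3, -0.6]
width: 0.359
grip_force: 59.2
clock: 13.63
tcp_pos: [0.466, -0.3709, 0.155]
ee_rot: [-0.071, -3.139, -0.003]
force: [0.3, 0.0, -0.4]
width: 0.36
grip_force: 59.2
held 6448 ctr [ 456.  -374.1] mean [ 453.2 -372.7  168.8] size [51.4 29.3] ang 88.1
[ 0.46609507 -0.37104547  0.15512427] [ 0.57218569  0.29163676 -1.54675182]
20 [ 0.4515 -0.3717  0.1716]
```

View pics/w5.png

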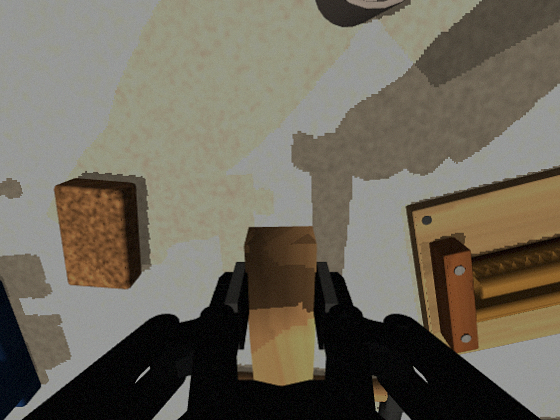

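The wedge is held by its heel at (280,300); the tip is hidden behind the gripper. I'll check its level and carry it across.

```bash
python3 - <<'E'
from h import *
m,p,d=load('w5');P=cloud(m,d);Z=P[:,:,2]
k=(d>0)&(Z>.15)&(Z<.19);k[335:]=0;k[:228]=0;k[:,:255]=0;k[:,306:]=0
Q=P[k];A=np.c_[Q[:,:2]-Q[:,:2].mean(0),np.ones(len(Q))];print(len(Q),Q.mean(0).round(4),'plane',np.linalg.lstsq(A,Q[:,2],rcond=None)[0].round(4),np.ptp(Q,0))
E
python3 -m creep '{"travel":[[0.1,3.5,0],[0.3,7,0],[0.4,10.9,0],[0.6,14.8,0],[0.7,18.7,0],[0.9,22.6,0],[1,26.5,0],[1.1,30,0]],"twist":[4,9,14,19,24,29,34,39]}'
python3 -c "
from h import *;go(.4718,.2175,.155,102.45)"
```

```text
5409 [ 0.4617 -0.372   0.1678] plane [ 0.1204 -0.0002  0.1678] [0.05022198 0.02675298 0.02114101]
clock: 14.35
tcp_pos: [0.4684, -0.069, 0.1558]
ee_rot: [-1.122, -2.933, -0.0]
force: [2.1, 0.3, -0.5]
width: 0.355
grip_force: 59.4
at [ 0.4684 -0.069   0.1558] yaw 138.2 tilt [-0.001  0.001 -1.   ] -> travel [18.86 21.57  0.1 ] twist 35.7
```

```bash
python3 -m creep '{"travel":[[2.4,2.7,0],[4.9,5.6,0],[7.4,8.4,0],[9.9,11.3,0],[12.4,14.2,0],[14.9,17,0],[17.3,19.8,0],[18.9,21.6,0]],"twist":[5,10,15,20,25,30,34,35.7]}'
python3 -m creep '{"travel":[[0,0,0],[0,0,0],[0,0,0],[0,0,0],[0,0,0],[0,0,0],[0,0,0],[0,0,0]],"twist":[0,0,0,0,0,0,0,0]}'
python3 - <<'E'
from h import *
go(.4718,.2175,.03,102.45)
T=ctrl.sense()['tcp_pos']
t=np.radians(12.45);ux=np.array([np.cos(t),np.sin(t)]);uy=np.array([-ux[1],ux[0]])
for c in('wrist','top','side'):
    m,p,d=snap(c,c+'6');P=cloud(m,d);Z=P[:,:,2]
    B=np.stack([(P[:,:,:2]-T[:2])@ux,(P[:,:,:2]-T[:2])@uy],-1)*1000
    for a in range(-140,40,10):
        k=(d>0)&(abs(B[...,0])<12)&(abs(B[...,1]-a)<5)&(Z>.13)&(Z<.18)
        if k.sum()>5: print(c,a,k.sum(),np.median(Z[k]).round(4),np.percentile(B[k][:,0],[5,50,95]).round(1))
p=cv2.imread('pics/side6.png')
E
```

```text
clock: 15.02
tcp_pos: [0.4706, 0.2188, 0.1557]
ee_rot: [-1.965, -2.45, 0.0]
force: [0.1, 0.1, -1.4]
width: 0.356
grip_force: 59.4
clock: 15.68
tcp_pos: [0.4714, 0.2153, 0.1564]
ee_rot: [1.963, 2.452, 0.0]
force: [0.6, -0.0, 0.1]
width: 0.355
grip_force: 59.4
at [0.4714 0.2153 0.1564] yaw 102.6 tilt [ 0.  0. -1.] -> travel [ 0.21  0.09 12.64] twist 0.2
wrist -60 382 0.1647 [-10.6   0.   10.3]
wrist -50 544 0.1663 [-10.6   0.   10.8]
wrist -40 587 0.1682 [-10.8   0.   10.8]
wrist -30 683 0.1701 [-10.9   0.   10.9]
wrist -20 841 0.1707 [-10.7  -0.   10.7]
wrist -10 905 0.1708 [-10.9  -0.   10.7]
wrist 0 957 0.1708 [-10.7  -0.   11. ]
wrist 10 1031 0.1708 [-10.8  -0.1  10.7]
wrist 20 1899 0.1699 [-10.8  -0.1  10.9]
top -130 36 0.15 [-10.6  -0.1  10.7]
top -120 38 0.1515 [-10.2  -0.   10.2]
top -110 39 0.1539 [-10.6  -0.6   9.7]
top -100 39 0.1555 [-10.7  -0.2  10.8]
top -90 41 0.1577 [-10.4   0.6  10.4]
top -80 41 0.1591 [-10.4   0.   11. ]
top -70 43 0.1621 [-10.4   0.1  10.2]
top -60 39 0.1624 [-10.4  -0.5  10.8]
top -50 40 0.1649 [-10.6   0.2  10.7]
top -40 41 0.1661 [-10.3  -0.3  10.8]
top -30 43 0.168 [-10.   -0.2  10.5]
top -20 39 0.1696 [-10.8   0.2  10.4]
top -10 14 0.1693 [-11.3  -6.6   4.1]
side -130 11 0.1513 [-8.8  1.7 10.1]
side -120 19 0.1538 [-11.3  -3.4  10.1]
side -110 13 0.1546 [-3.6  2.  10.8]
side -100 16 0.1564 [-10.3  -4.9   9. ]
side -90 16 0.1606 [-10.1   0.4   7.9]
side -80 12 0.1607 [-10.9   0.6  10.2]
side -70 18 0.163 [-11.    1.   10.4]
side -60 15 0.1642 [-8.8 -0.2  7.6]
side -50 14 0.1664 [-9.1  2.1 11.4]
side -40 17 0.1678 [-10.6  -4.   10.6]
side -30 13 0.1687 [-10.9   2.1  11.5]
side -20 11 0.1711 [-7.5  1.4  9.8]
side -10 11 0.1721 [-10.6  -2.3   6.1]
side 0 11 0.1719 [-8.8  3.9 11. ]
side 10 13 0.1715 [-11.4  -1.9  10.2]
side 20 8 0.17 [-5.6  0.2  9.5]
```

The wedge is level, its underside 7.6 mm below the TCP and its tip about 81 mm along the board. I'll lower it to the board.

```bash
python3 -m creep '{"travel":[[0,0.07,2],[0,0.07,5],[0,0.07,8],[0,0.07,10.5],[0,0.07,12],[0,0.07,12.6],[0,0.07,12.9],[0,0.07,12.9]],"twist":[0.1,0.1,0.1,0.1,0.1,0.1,0.1,0.1]}'
python3 -m creep '{"travel":[[0,0,0],[0,0,0.05],[0,0,0.1],[0,0,0.15],[0,0,0.2],[0,0,0.2],[0,0,0.2],[0,0,0.2]],"twist":[0,0,0,0,0,0,0,0]}'
python3 - <<'E'
from h import *
go(.5188-.0472,.0046+.213,.0256,102.45);print(ctrl.sense()['force'])
E
```

```text
clock: 16.5
tcp_pos: [0.4721, 0.216, 0.0274]
ee_rot: [-1.964, -2.452, 0.0]
force: [-0.0, 0.6, 0.3]
width: 0.36
grip_force: 59.4
clock: 17.17
tcp_pos: [0.4721, 0.2161, 0.0255]
ee_rot: [1.964, 2.452, 0.001]
force: [0.4, 0.2, 2.4]
width: 0.36
grip_force: 59.6
at [0.4721 0.2161 0.0255] yaw 102.6 tilt [ 0.001  0.    -1.   ] -> travel [ 0.16 -0.02 -0.01] twist 0.2
[0.37452715 0.18360628 2.44577344]
```

```bash
python3 -m creep '{"travel":[[-0.5,0,0],[-1,0,0],[-1.6,0,0],[-2.2,0,0],[-2.8,0,0],[-3.4,0,0],[-3.8,0,0],[-4,0,0]],"twist":[0,0,0,0,0,0,0,0]}'
python3 -m creep '{"travel":[[0,0,0],[0,0,0],[0,0,0],[0,0,0],[0,0,0],[0,0,0],[0,0,0],[0,0,0]],"twist":[0,0,0,0,0,0,0,0]}'
cat > st.py <<'E'
from h import *
import sys
O=np.array([.5188,.0046]);t=np.radians(12.45);ux=np.array([np.cos(t),np.sin(t)]);uy=np.array([-ux[1],ux[0]])
s=ctrl.sense();T=s['tcp_pos'];M=R.from_rotvec(s['ee_rot']).as_matrix();q=(T[:2]-O)*1000
g=lambda c:[round(float(v@c),1) for v in(ux,uy)]
print('tcp board',g(q),'z',T[2].round(4),'yaw %.2f'%np.degrees(np.arctan2(M[1,0],M[0,0])),'force x,y,z',g(s['force'][:2]),s['force'][2].round(1))
for c in('top','side'):
    ds=[]
    for i in range(4):m,p,d=snap(c,c+sys.argv[1]);ds.append(np.where(d>0,d,np.nan))
    d=np.nanmedian(ds,0);P=cloud(m,np.nan_to_num(d));Z=P[...,2];B=np.stack([(P[...,:2]-O)@ux,(P[...,:2]-O)@uy],-1)*1000
    for nm,xr,yr,zr in(('ridge free',(-27,-5),(25,48),(.05,.075)),('ridge mid',(-27,-5),(-60,-40),(.05,.075)),('ridge stop',(-27,-5),(-180,-160),(.05,.075)),('bar near',(-95,-45),(-16,12),(.074,.09)),('bar far',(45,95),(-16,12),(.074,.09)),('wedge',(-10,10),(60,100),(.019,.04))):
        k=(d>0)&(B[...,0]>xr[0])&(B[...,0]<xr[1])&(B[...,1]>yr[0])&(B[...,1]<yr[1])&(Z>zr[0])&(Z<zr[1])
        if k.sum()>5: print(c,nm,k.sum(),'z50 %.1f z90 %.1f'%tuple(np.percentile(Z[k],[50,90])*1000),'xy',B[k].mean(0).round(1))
    k=(d>0)&(Z>.03)&(Z<.072)&(abs(B[...,0])<45)&(B[...,1]>15)&(B[...,1]<75)
    if k.sum()>5: print(c,'mould free x',np.percentile(B[k][:,0],[2,98]).round(1),'end y',np.percentile(B[k][:,1],[97,99]).round(1))
E
python3 st.py 7
```

```text
clock: 17.83
tcp_pos: [0.481, 0.1763, 0.0257]
ee_rot: [-1.965, -2.451, -0.002]
force: [-0.6, 7.0, 6.5]
width: 0.358
grip_force: 60.1
clock: 18.5
tcp_pos: [0.4811, 0.1763, 0.0256]
ee_rot: [1.965, 2.451, 0.001]
force: [0.2, 1.5, 5.5]
width: 0.362
grip_force: 60.1
tcp board [0.2, 175.8] z 0.0256 yaw 102.56 force x,y,z [0.5, 1.4] 5.5
top ridge free 58 z50 59.6 z90 61.8 xy [-17.9  36.8]
top ridge mid 50 z50 59.2 z90 61.4 xy [-17.8 -49.9]
top ridge stop 50 z50 59.6 z90 61.3 xy [ -17.8 -169.8]
top bar near 170 z50 78.9 z90 80.1 xy [-70.2   0. ]
top bar far 163 z50 78.9 z90 80.0 xy [70.2  0.2]
top wedge 103 z50 25.6 z90 29.1 xy [-0.  79.8]
top mould free x [-27.7  34.8] end y [54. 55.]
side ridge free 12 z50 62.6 z90 64.0 xy [-19.8  39.7]
side ridge mid 19 z50 60.5 z90 63.7 xy [-17.7 -50.9]
side ridge stop 25 z50 60.5 z90 63.7 xy [ -18.1 -169.9]
side bar near 95 z50 80.4 z90 83.0 xy [-70.6  -3.9]
side bar far 83 z50 80.2 z90 82.9 xy [69.3 -3. ]
side wedge 24 z50 30.1 z90 32.1 xy [ 1.  88.5]
side mould free x [-29.6  30.4] end y [56.5 57.6]st.py:10: RuntimeWarning: All-NaN slice encountered
  d=np.nanmedian(ds,0);P=cloud(m,np.nan_to_num(d));Z=P[...,2];B=np.stack([(P[...,:2]-O)@ux,(P[...,:2]-O)@uy],-1)*1000
```

```bash
python3 -m creep '{"travel":[[-0.1,0,0],[-0.2,0,0],[-0.3,0,0],[-0.4,0,0],[-0.4,0,0],[-0.4,0,0],[-0.4,0,0],[-0.4,0,0]],"twist":[0,0,0,0,0,0,0,0]}'
python3 -m creep '{"travel":[[-0.05,0,0],[-0.1,0,0],[-0.2,0,0],[-0.3,0,0],[-0.4,0,0],[-0.4,0,0],[-0.4,0,0],[-0.4,0,0]],"twist":[0,0,0,0,0,0,0,0]}'
python3 -m creep '{"travel":[[-0.05,0,0],[-0.1,0,0],[-0.2,0,0],[-0.3,0,0],[-0.4,0,0],[-0.4,0,0],[-0.4,0,0],[-0.4,0,0]],"twist":[0,0,0,0,0,0,0,0]}'
python3 -m creep '{"travel":[[-0.05,0,0],[-0.1,0,0],[-0.2,0,0],[-0.3,0,0],[-0.4,0,0],[-0.4,0,0],[-0.4,0,0],[-0.4,0,0]],"twist":[0,0,0,0,0,0,0,0]}'
python3 st.py 8 2>&1 | grep -v -i nan
```

```text
clock: 19.57
tcp_pos: [0.4815, 0.1741, 0.0256]
ee_rot: [-1.962, -2.451, -0.005]
force: [-2.2, 11.5, 6.5]
width: 0.353
grip_force: 60.2
clock: 20.23
tcp_pos: [0.4822, 0.1704, 0.0256]
ee_rot: [-1.962, -2.451, -0.005]
force: [-2.3, 13.0, 6.2]
width: 0.356
grip_force: 60.2
clock: 20.9
tcp_pos: [0.4831, 0.1663, 0.0256]
ee_rot: [-1.962, -2.451, -0.004]
force: [-2.6, 11.5, 6.7]
width: 0.357
grip_force: 60.2
clock: 21.57
tcp_pos: [0.484, 0.1624, 0.0256]
ee_rot: [-1.962, -2.451, -0.004]
force: [-1.6, 12.0, 6.7]
width: 0.356
grip_force: 60.2
tcp board [0.1, 161.6] z 0.0256 yaw 102.64 force x,y,z [1.0, 12.1] 6.7
top ridge free 66 z50 61.9 z90 64.6 xy [-16.8  36.6]
top ridge mid 56 z50 61.1 z90 63.5 xy [-16.5 -50. ]
top ridge stop 53 z50 59.8 z90 61.4 xy [ -17.2 -170.1]
top bar near 170 z50 79.0 z90 80.3 xy [-70.2   0. ]
top bar far 163 z50 78.9 z90 80.2 xy [70.1  0.2]
top wedge 101 z50 28.7 z90 31.5 xy [-0.1 80. ]
top mould free x [-27.3  35.3] end y [53.4 54.2]
side ridge free 16 z50 65.2 z90 67.1 xy [-19.4  38. ]
side ridge mid 21 z50 62.8 z90 66.0 xy [-17.4 -49.7]
side ridge stop 25 z50 61.7 z90 63.9 xy [ -17.7 -170.7]
side bar near 93 z50 80.2 z90 82.5 xy [-69.8  -3.1]
side bar far 85 z50 80.5 z90 82.5 xy [69.7 -2.8]
side wedge 24 z50 31.8 z90 33.9 xy [ 2.6 89.6]
side mould free x [-29.9  32.8] end y [55.6 63.4]
```

```bash
python3 -m creep '{"travel":[[-0.05,0,0],[-0.1,0,0],[-0.2,0,0],[-0.3,0,0],[-0.4,0,0],[-0.5,0,0],[-0.6,0,0],[-0.6,0,0]],"twist":[0,0,0,0,0,0,0,0]}'
python3 -m creep '{"travel":[[-0.05,0,0],[-0.1,0,0],[-0.1,0,0],[-0.1,0,0],[-0.1,0,0],[-0.1,0,0],[-0.1,0,0],[-0.1,0,0]],"twist":[0,0,0,0,0,0,0,0]}'
python3 st.py 9 2>&1 | grep -v -i nan; python3 -c "
import cv2;p=cv2.imread('pics/side9.png')[190:300,225:345];cv2.imwrite('pics/c9.png',cv2.resize(p,None,fx=5,fy=5,interpolation=2))"
```

```text
clock: 22.63
tcp_pos: [0.4853, 0.1566, 0.0256]
ee_rot: [-1.962, -2.451, -0.005]
force: [-2.6, 12.3, 6.8]
width: 0.359
grip_force: 60.2
clock: 23.3
tcp_pos: [0.4855, 0.1556, 0.0256]
ee_rot: [-1.962, -2.451, -0.005]
force: [-2.6, 11.7, 7.1]
width: 0.354
grip_force: 60.2
tcp board [0.0, 154.7] z 0.0256 yaw 102.65 force x,y,z [-0.0, 12.0] 7.1
top ridge free 67 z50 63.4 z90 65.4 xy [-16.7  36.5]
top ridge mid 57 z50 61.7 z90 64.0 xy [-16.4 -50. ]
top ridge stop 56 z50 59.4 z90 61.9 xy [ -17.  -170.1]
top bar near 170 z50 79.1 z90 80.4 xy [-70.2   0. ]
top bar far 162 z50 78.9 z90 80.0 xy [70.3  0.2]
top wedge 102 z50 29.7 z90 32.8 xy [-0.1 80. ]
top mould free x [-27.2  35.3] end y [53.4 54.3]
side ridge free 17 z50 65.7 z90 69.6 xy [-17.9  38.5]
side ridge mid 21 z50 63.3 z90 65.4 xy [-18.2 -49.4]
side ridge stop 26 z50 60.1 z90 63.9 xy [ -17.8 -169.3]
side bar near 95 z50 80.2 z90 82.5 xy [-69.8  -2.9]
side bar far 88 z50 80.2 z90 82.6 xy [69.9 -3. ]
side wedge 24 z50 32.6 z90 36.2 xy [ 1.6 89.2]
side mould free x [-29.5  30.6] end y [56.8 64.6]
```

View pics/c9.png

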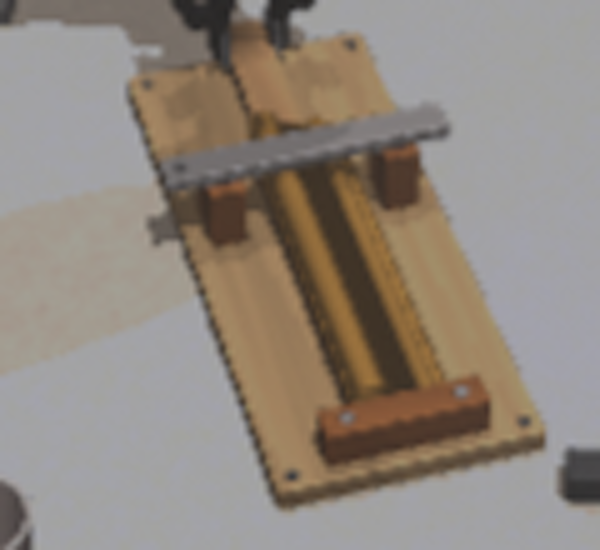

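The wedge is under the free end at crop (290,115) and the end has lifted about 4 mm. The bar lies on both blocks at (225,200) and (395,175), and the moulding is straight against the stop. Handing in.

```bash
python3 -c "
from workcell import close_job;print(close_job())"
```

```text
the job is handed in; nothing more can be done
None
```

The job is handed in, with no verdict returned: the straightedge lies level on both packing blocks, the wedge has lifted the moulding's free end about 4 mm, and the gripper still holds the wedge.

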